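# Flip the stock tags of the optical-post bins

### The arm

A 6-joint arm with a two-finger parallel gripper is mounted at the origin on the work surface. World frame = base frame: x ahead of the robot, y to its left, z up, the work surface at z = 0. Lengths are in m, angles in rad, forces in N, time in s.
With the tool pointing down it reaches from about 0.2 to 0.875 m from the base axis. Payload 3.4 kg.
Tool frame: the origin (TCP) lies between the finger pads; the fingertips stand 25 mm ahead of it and the grasp point (between the pads) lies 6 mm ahead of it (r.nose_length is the z of the fingertips in the tool frame, in m); z points along the fingers, x is the direction in which the jaws open and shut, and the axes are right-handed (so a half turn about z gives the same grasp; the last joint's range is limited). The gripper opens to 94 mm and grips with 3 to 60 N. Pads are 16 mm wide; open, the fingers measure 119 mm over their backs; the gripper's body (75 mm by 177 mm) begins 78 mm behind the grasp point.
Start: joints at [-1.427, 0.276, 1.505, -0, 1.361, -0.121], TCP at [0.15, -0.555, 0.23] pointing down, gripper open.
Joint ranges: [-2.89, 2.89], [-0.75, 2.08], [0.22, 2.7], [-1.18, 4.32], [0.11, 2.71], [-2.7, 2.7]. Speed limits (rad/s): [2.57, 2.57, 3.14, 3.14, 3.14, 3.14].

### API

Orientations are given as a unit quaternion [w, x, y, z].
In Python, from plant import r, gripper_to, inverse_kinematics, vision, models, telemetry gives the robot as it stands. Calls block until the motion is done:
- r.move_to(position, orientation): joint-space move of the TCP to a pose.
- r.move_l(position, rot=None, vel=0.15, guard=None): straight line of the TCP; rot=None keeps the orientation; vel is the mean speed in m/s. With guard (N) it stops when the force on the tool has changed by that much, and returns True; else False.
- r.movej(angles): joint-space move.
- gripper_to(opening, f_grip=None): finger opening in m; f_grip is the grip in N (None keeps the last); returns when the fingers have stopped.
- r.hold(seconds).
- inverse_kinematics(position, orientation): joint angles nearest the present ones, or None.
- vision.snapshot(name): name is "scene" or "top"; returns the picture (420x560x3 uint8, red, green, blue); there is no depth.
- vision.get_calibration(name): a dict with "fx", "fy", "cx", "cy" (pixels), "position" and "orientation" of the camera in the world. Camera axes: x right, y down, z forward; pixel columns grow to the right and rows downward; lengths in m; the calibration is good to about 2 mm. A picture is of the moment at which its call begins. get_calibration takes no time and is no camera call.
A pose or a line that the arm cannot do raises r.PlanningError and nothing moves.
- r.sign_off(): hands the job in, once; it reports no verdict.
Trained networks look in the newest picture that a camera, given by its name, has taken for a name from the list of things; names that differ only in an ending like _2 or _b are one class to them, and where a whole thing is asked for, a point or a joint stands for the part that bears it (a point fixed in the world has none). Each returns a list of dicts, best first, with "score" (0 to 1); they miss things now and then, are a little off and sometimes report something else, mostly with a low value. They report only what shows in the picture. A call takes as long as a camera call. They do not tell look-alikes from the thing itself.
- models.boxes_of(thing, camera): "at" ([x, y, z] in m, in world coordinates, good to about 4 mm: the middle of the surface that is visible of it).
- models.regions_of(thing, camera): "pixels" (420x560 bool, what is visible of it).
- models.mark_of(thing, camera): "at" ([x, y, z] in m, in world coordinates, good to about 4 mm: a listed point, or the origin of a listed thing).
Readings, each from a call of its own:
- telemetry.current_t(): time.
- telemetry.current_joints(): joint angles.
- telemetry.current_dq(): joint speeds.
- telemetry.current_joint_efforts(): joint torques, N m.
- telemetry.current_ee_pos(): TCP position.
- telemetry.current_tool_rot(): TCP orientation.
- telemetry.current_wrist_force(): force on the tool from outside, world axes, zero at the start.
- telemetry.current_torque(): the same for the moment, N m.
- telemetry.current_opening(): finger opening in m.
Only numpy, scipy, OpenCV 4.12 (cv2) and the standard library are available. Lean on these libraries where they do the work, as an engineer would, in place of code of your own. Each camera call takes 0.05 s, during which the arm holds its last target.

### The job

The post bins on this optics bench have just been restocked, but the hinged tags on the rail in front of them are out of date. With a fingertip, gently flip the tags that are wrong so that every full bin (a post in every hole) shows its tag's disc face, leaning towards the bin, and the bin that is not full shows the bar face, leaning towards the robot. Only push the tags over, never pinch them, and leave the posts and the other things where they are.

Things in the scene. Friction and masses are not known exactly. Their poses are not given: they have to be found in the camera images.
- rack: fixed bin rack: grey base plate 6 mm thick, 430 mm wide, a tag rail along its y axis, beyond it four open bins 100 mm apart (130 mm deep, 92 mm wide; rims 61 mm, fronts 33 mm above the bench; post tops 71 mm). Origin: bench level, below the middle of the hinge line. x points from rail to bins, y along the row; bin centres at x = 190, y = -150, -50, 50, 150 mm; bin fronts at x = 125 mm
- holder_a: black clip-on tag holder (40 x 68 mm) on the rail, in line with one bin along the rack's x axis (within 6 mm); which bin changes. Axes as the rack's. Origin: middle of its underside, 26 mm above the bench. The hinge pin lies 24 mm above the origin, along y. A V-shaped rest under the leaf reaches 26 mm out from the pin on both sides, its ends 18 mm above the pin
- edge_a (a point): middle of the free edge of this holder's tag leaf: slick white plastic, 50 mm wide, 3 mm thick, reaching 60 mm from the hinge pin, 25 g. At rest the leaf leans 45 degrees above level, so its edge is 42 mm higher than the pin and 42 mm to one side; nothing is beneath its outer 30 mm
- tag_a (a joint): angle of this tag about its pin: 0 = leaning to the robot, bar face up (black bar: reorder); 1.57 rad = leaning to the bin, disc face up (black disc: in stock). Upright at 0.785; it turns freely and past upright falls to the other rest by itself. Push the free edge from outside, well above the pin, until the leaf is past upright
- holder_b: black clip-on tag holder (40 x 68 mm) on the rail, in line with one bin along the rack's x axis (within 6 mm); which bin changes. Axes as the rack's. Origin: middle of its underside, 26 mm above the bench. The hinge pin lies 24 mm above the origin, along y. A V-shaped rest under the leaf reaches 26 mm out from the pin on both sides, its ends 18 mm above the pin
- edge_b (a point): middle of the free edge of this holder's tag leaf: slick white plastic, 50 mm wide, 3 mm thick, reaching 60 mm from the hinge pin, 25 g. At rest the leaf leans 45 degrees above level, so its edge is 42 mm higher than the pin and 42 mm to one side; nothing is beneath its outer 30 mm
- tag_b (a joint): angle of this tag about its pin: 0 = leaning to the robot, bar face up (black bar: reorder); 1.57 rad = leaning to the bin, disc face up (black disc: in stock). Upright at 0.785; it turns freely and past upright falls to the other rest by itself. Push the free edge from outside, well above the pin, until the leaf is past upright
- holder_c: black clip-on tag holder (40 x 68 mm) on the rail, in line with one bin along the rack's x axis (within 6 mm); which bin changes. Axes as the rack's. Origin: middle of its underside, 26 mm above the bench. The hinge pin lies 24 mm above the origin, along y. A V-shaped rest under the leaf reaches 26 mm out from the pin on both sides, its ends 18 mm above the pin
- edge_c (a point): middle of the free edge of this holder's tag leaf: slick white plastic, 50 mm wide, 3 mm thick, reaching 60 mm from the hinge pin, 25 g. At rest the leaf leans 45 degrees above level, so its edge is 42 mm higher than the pin and 42 mm to one side; nothing is beneath its outer 30 mm
- tag_c (a joint): angle of this tag about its pin: 0 = leaning to the robot, bar face up (black bar: reorder); 1.57 rad = leaning to the bin, disc face up (black disc: in stock). Upright at 0.785; it turns freely and past upright falls to the other rest by itself. Push the free edge from outside, well above the pin, until the leaf is past upright
- holder_d: black clip-on tag holder (40 x 68 mm) on the rail, in line with one bin along the rack's x axis (within 6 mm); which bin changes. Axes as the rack's. Origin: middle of its underside, 26 mm above the bench. The hinge pin lies 24 mm above the origin, along y. A V-shaped rest under the leaf reaches 26 mm out from the pin on both sides, its ends 18 mm above the pin
- edge_d (a point): middle of the free edge of this holder's tag leaf: slick white plastic, 50 mm wide, 3 mm thick, reaching 60 mm from the hinge pin, 25 g. At rest the leaf leans 45 degrees above level, so its edge is 42 mm higher than the pin and 42 mm to one side; nothing is beneath its outer 30 mm
- tag_d (a joint): angle of this tag about its pin: 0 = leaning to the robot, bar face up (black bar: reorder); 1.57 rad = leaning to the bin, disc face up (black disc: in stock). Upright at 0.785; it turns freely and past upright falls to the other rest by itself. Push the free edge from outside, well above the pin, until the leaf is past upright
- full_1: loose wooden hole block (118 x 80 x 22 mm) in a bin, with steel posts 12.7 mm thick standing 40 mm above it, a post in each of its 12 holes: this bin is full. Origin: middle of the underside, at the middle of its bin, 9 mm above the bench. Which bin it is in changes
- full_2: loose wooden hole block (118 x 80 x 22 mm) in a bin, with steel posts 12.7 mm thick standing 40 mm above it, a post in each of its 12 holes: this bin is full. Origin: middle of the underside, at the middle of its bin, 9 mm above the bench. Which bin it is in changes
- full_3: loose wooden hole block (118 x 80 x 22 mm) in a bin, with steel posts 12.7 mm thick standing 40 mm above it, a post in each of its 12 holes: this bin is full. Origin: middle of the underside, at the middle of its bin, 9 mm above the bench. Which bin it is in changes
- low: loose wooden hole block (118 x 80 x 22 mm) in a bin, with steel posts 12.7 mm thick standing 40 mm above it, only two of its 12 holes filled: this bin is not full. Origin: middle of the underside, at the middle of its bin, 9 mm above the bench. Which bin it is in changes
- pedestal: loose small steel pedestal, 26 mm wide, 36 mm tall, standing on the base plate on the robot's side of the rail, between the second and third tag; origin at its foot; leave alone
- lens_cell: loose black lens cell, a disc 25 mm wide, 14 mm tall, on the base plate between rail and bins and between two tags' columns; origin at its foot; leave alone
- ring_mount: loose black ring mount on a post and square foot (50 mm), 105 mm tall, right of the rack; origin at its foot; leave alone
- spool: loose white spool, 80 mm wide, 30 mm tall, on the bench between robot and rack; origin at its foot; leave alone
- cap_jar: loose clear jar with black cap, 52 mm wide, 65 mm tall, left of the rack; origin at its foot; leave alone
- driver: loose screwdriver, 170 mm long, lying on the bench between robot and rack; origin at the middle of its underside; leave alone
Not all that is in view belongs to the job. What is shaped like the low but blue or pink is not meant.

How it is judged:
At the end, for the whole second after the job is handed in: The tag in front of each full bin lies over on its bin-side rest, disc face up (joint above 1.35 rad); the tag in front of the bin that is not full lies on its robot-side rest, bar face up (joint below 0.2 rad) (((not (y of low in the frame of holder_a between -0.05 and 0.05 m) and value of joint tag_a above 1.35 rad) or (y of low in the frame of holder_a between -0.05 and 0.05 m and value of joint tag_a below 0.2 rad)) and ((not (y of low in the frame of holder_b between -0.05 and 0.05 m) and value of joint tag_b above 1.35 rad) or (y of low in the frame of holder_b between -0.05 and 0.05 m and value of joint tag_b below 0.2 rad)) and ((not (y of low in the frame of holder_c between -0.05 and 0.05 m) and value of joint tag_c above 1.35 rad) or (y of low in the frame of holder_c between -0.05 and 0.05 m and value of joint tag_c below 0.2 rad)) and ((not (y of low in the frame of holder_d between -0.05 and 0.05 m) and value of joint tag_d above 1.35 rad) or (y of low in the frame of holder_d between -0.05 and 0.05 m and value of joint tag_d below 0.2 rad))); the robot touches nothing.
It fails at once if a stock block or its posts are lifted or shoved (more than 15 mm) (distance of any of full_1, full_2, full_3, low from where it was at the start of the episode above 0.015 m).
It fails at once if another loose thing on the bench or rack is lifted, carried or pushed away (more than 25 mm) or knocked over (distance of any of pedestal, lens_cell, ring_mount, spool, cap_jar, driver from where it was at the start of the episode above 0.025 m or angle between any of pedestal, lens_cell, ring_mount, cap_jar's own z axis and vertical above 0.6 rad).
It fails at once if a tag or its holder is pinched or forced (fingers press it with more than 30 N) (contact force between the fingers and holder_a above 30 N or contact force between the fingers and holder_b above 30 N or contact force between the fingers and holder_c above 30 N or contact force between the fingers and holder_d above 30 N).
It also fails if it takes over 67 s, if anything falls off the work surface, if the arm or the gripper's body presses on something with over 40 N, if the wrist force passes 120 N, or if a joint passes its speed limit or range.

## Working session

There is one attempt and no reset: what is moved stays moved. The work goes in short steps, each a Python script; the robot and the scene stay as the last script left them, time stands still between calls to the robot, and variables do not carry over. Pictures are saved under pics/ and viewed, and the job is handed in when it is done.

```bash
ls; mkdir -p pics; python3 - <<'E'
from plant import *
import cv2
from plant import r, vision, models, telemetry
for n in("scene","top"):
    im=vision.snapshot(n); cv2.imwrite(f"pics/{n}0.png",im[...,::-1].copy())
    c=vision.get_calibration(n); print(n,{k:c[k] for k in c})
for t in("rack","holder_a","edge_a","low","full_1","pedestal","lens_cell","ring_mount","spool","cap_jar","driver"):
  for n in ("top","scene"):
    print(t,n,[(round(d["score"],2),[round(float(x),3) for x in d["at"]]) for d in models.mark_of(t,n)])
print(telemetry.current_t())
E
```

```text
pics
scene {'fx': 387.4579672606127, 'fy': 387.4579672606127, 'cx': 276.81032555649944, 'cy': 215.16637639228347, 'position': array([ 1.27187512, -0.12268478,  0.97272233]), 'orientation': array([-0.25919794,  0.71390619,  0.61355683, -0.21610738])}
top {'fx': 533.8346042322103, 'fy': 533.8346042322103, 'cx': 290.3953122985653, 'cy': 211.1660631688781, 'position': array([ 0.3331931 , -0.01226584,  1.36823487]), 'orientation': array([ 0.06018764, -0.69562496,  0.71358402, -0.05728192])}
rack top [(0.88, [0.575, 0.05, -0.001]), (0.69, [0.677, 0.139, 0.01])]
rack scene [(0.78, [0.581, 0.05, 0.001])]
holder_a top [(0.69, [0.599, 0.197, 0.025]), (0.63, [0.585, 0.096, 0.026]), (0.58, [0.57, 0.0, 0.025]), (0.56, [0.557, -0.098, 0.024])]
holder_a scene [(0.83, [0.554, -0.1, 0.03]), (0.66, [0.584, 0.096, 0.029]), (0.6, [0.575, 0.001, 0.024]), (0.53, [0.604, 0.204, 0.027])]
edge_a top [(0.68, [0.518, -0.1, 0.088]), (0.64, [0.643, 0.195, 0.096]), (0.58, [0.531, 0.009, 0.091]), (0.57, [0.541, 0.105, 0.088]), (0.36, [0.599, 0.2, 0.024])]
edge_a scene [(0.91, [0.543, 0.102, 0.095]), (0.82, [0.53, 
[... 599 characters left out ...]
ll top [(0.62, [0.677, 0.138, 0.01]), (0.6, [0.336, -0.109, 0.004]), (0.46, [0.789, 0.171, 0.005])]
lens_cell scene [(0.55, [0.683, 0.135, 0.002]), (0.33, [0.517, -0.094, 0.094]), (0.31, [0.793, 0.174, 0.007])]
ring_mount top [(0.7, [0.509, -0.385, -0.002])]
ring_mount scene [(0.85, [0.51, -0.39, 0.001]), (0.71, [0.645, 0.193, 0.092])]
spool top [(0.97, [0.349, 0.228, 0.001])]
spool scene [(0.83, [0.344, 0.223, 0.001])]
cap_jar top [(0.78, [0.547, 0.396, 0.002]), (0.67, [0.747, -0.124, 0.009]), (0.59, [0.774, 0.075, 0.012]), (0.45, [0.678, 0.141, 0.011])]
cap_jar scene [(0.45, [0.538, 0.06, 0.005])]
driver top [(0.71, [0.335, -0.108, 0.002])]
driver scene [(0.51, [0.334, -0.116, 0.002])]
1.2
```

View pics/top0.png

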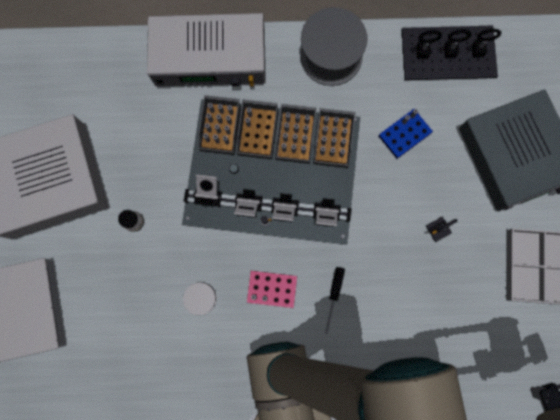

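View pics/scene0.png

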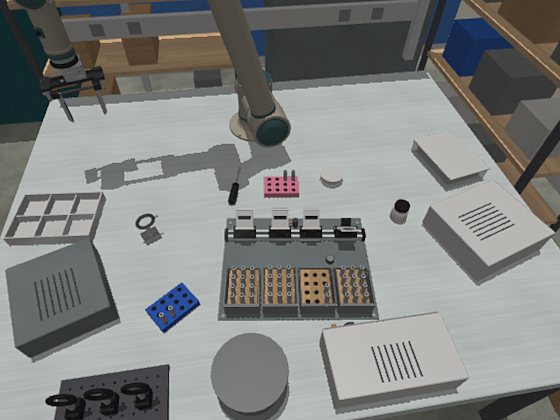

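```bash
python3 - <<'E'
import cv2
a=cv2.imread("pics/top0.png")[95:245,175:365]; cv2.imwrite("pics/topz.png",cv2.resize(a,None,fx=4,fy=4,interpolation=2)[:600])
a=cv2.imread("pics/scene0.png")[195:330,210:390]; cv2.imwrite("pics/scz.png",cv2.resize(a,None,fx=4,fy=4,interpolation=2))
E
cat > h.py <<'E'
import numpy as np
from plant import r, gripper_to, inverse_kinematics, vision, models, telemetry
from scipy.spatial.transform import Rotation as R
H=np.array([[.6015,.2005],[.5845,.096],[.5725,.0005],[.5555,-.099]])
d=H[0]-H[3]; ey=d/np.linalg.norm(d); ex=np.array([ey[1],-ey[0]]); yaw=np.arctan2(ex[1],ex[0])
def quat(a):  # tool down, tool x at world angle a
    x=np.array([np.cos(a),np.sin(a),0]);z=np.array([0,0,-1.]);y=np.cross(z,x)
    q=R.from_matrix(np.c_[x,y,z]).as_quat(); return np.r_[q[3],q[:3]]
def P(i,x,y,z): p=H[i]+x*ex+y*ey; return [p[0],p[1],z]
E
python3 - <<'E'
from h import *
print(yaw,ex, telemetry.current_tool_rot(),r.nose_length)
for a in(yaw+np.pi/2,yaw-np.pi/2):
  for i in(2,3): print(inverse_kinematics(P(i,-.1,0,.2),quat(a)),inverse_kinematics(P(i,.01,0,.105),quat(a)))
E
```

```text
-0.15239841885342242 [ 0.98840982 -0.15180919] [ 4.02120818e-05  7.94260164e-01 -6.07577804e-01  3.37600738e-05] 0.025
[-1.13873336e-01  1.44267426e-01  1.75924426e+00 -4.44089210e-16
  1.23808097e+00 -1.53227124e+00] [-1.21197151e-01  3.81819238e-01  1.67707174e+00 -4.44089210e-16
  1.08270168e+00 -1.53959506e+00]
[-3.31566518e-01  1.29694374e-01  1.77713274e+00 -4.44089210e-16
  1.23476554e+00 -1.74996443e+00] [-2.97098245e-01  3.70978557e-01  1.69523462e+00 -4.44089210e-16
  1.07537948e+00 -1.71549615e+00]
[-1.13873336e-01  1.44267426e-01  1.75924426e+00 -4.44089210e-16
  1.23808097e+00  1.60932141e+00] [-1.21197151e-01  3.81819238e-01  1.67707174e+00 -4.44089210e-16
  1.08270168e+00  1.60199759e+00]
[-3.31566518e-01  1.29694374e-01  1.77713274e+00 -4.44089210e-16
  1.23476554e+00  1.39162823e+00] [-2.97098245e-01  3.70978557e-01  1.69523462e+00 -4.44089210e-16
  1.07537948e+00  1.42609650e+00]
```

View pics/topz.png

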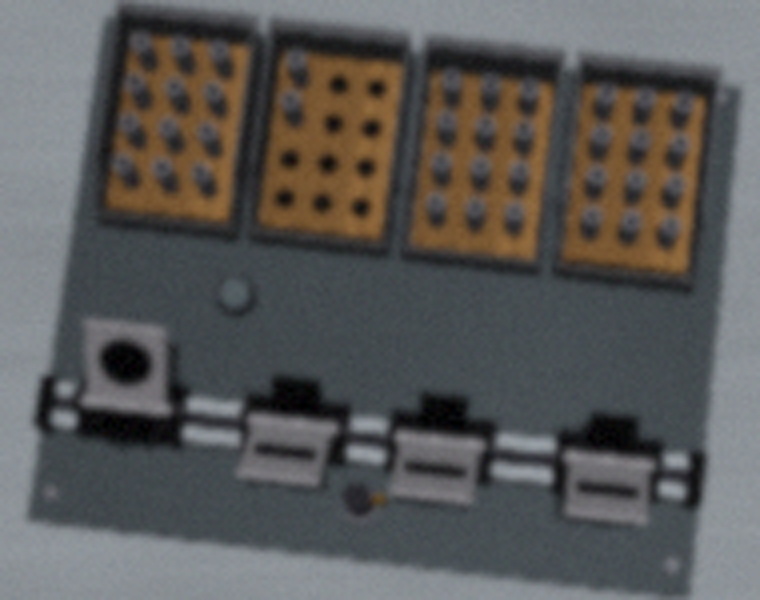

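View pics/scz.png

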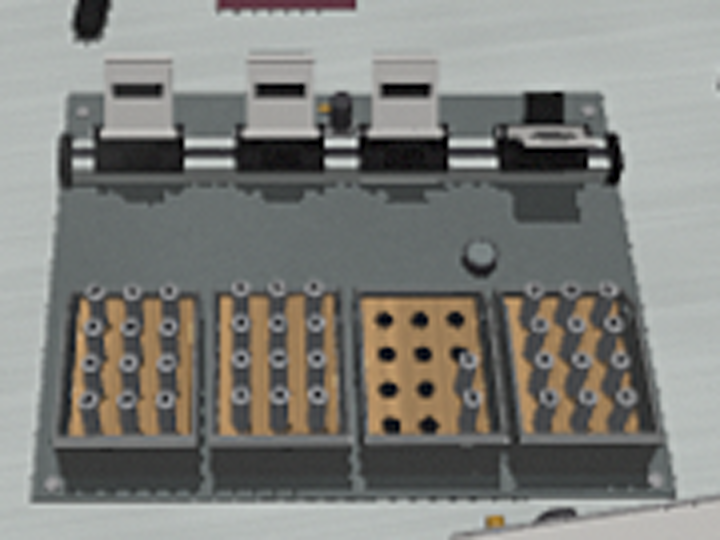

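The top picture zoom shows the low bin second from the left (crop x≈330) with its tag already on bar, and the leftmost tag already on disc. The two right-hand tags (crop x≈435 and 605) show bars in front of full bins, so I'll flip only those two.

```bash
cat > flip.py <<'E'
import sys,cv2
from h import *
i=int(sys.argv[1]); dy=float(sys.argv[2]); q=quat(yaw-np.pi/2)
if telemetry.current_opening()>.005: gripper_to(0.0,5)
r.move_to(P(i,-.10,dy,.21),q)
print(r.move_l(P(i,-.10,dy,.105),vel=.12,guard=10))
f=lambda:np.round(telemetry.current_wrist_force(),1)
print(f(), np.round(telemetry.current_ee_pos(),4))
g=r.move_l(P(i,.010,dy,.105),vel=.05,guard=8); print("guard",g,f(),np.round(telemetry.current_ee_pos(),4))
r.move_l(P(i,-.08,dy,.105),vel=.10)
r.move_l(P(i,-.09,dy,.21),vel=.15)
r.hold(.3)
im=vision.snapshot("scene"); cv2.imwrite(f"pics/flip{i}.png",cv2.resize(im[140:350,180:420,::-1],None,fx=2.5,fy=2.5))
print([(round(d["score"],2),np.round(d["at"],3).tolist()) for d in models.mark_of("edge_a","scene")],telemetry.current_t())
E
python3 flip.py 3 0.0
```

```text
False
[-0.1 -0.7  0.1] [ 0.4572 -0.0841  0.1055]
guard False [-0.6 -0.6 -0.1] [ 0.5652 -0.1005  0.105 ]
[(0.84, [0.545, 0.102, 0.094]), (0.82, [0.53, 0.01, 0.092]), (0.67, [0.645, 0.191, 0.093]), (0.62, [0.603, 0.204, 0.026]), (0.38, [0.6, -0.107, 0.092]), (0.15, [0.586, 0.095, 0.03])] 10.3167
```

```bash
python3 flip.py 2 0.003
```

```text
False
[ 0.4  0.8 -1. ] [0.4747 0.0183 0.1055]
guard False [ 0.8 -0.3 -1. ] [0.5826 0.002  0.1051]
[(0.83, [0.542, 0.103, 0.096]), (0.73, [0.68, 0.133, 0.002]), (0.46, [0.613, -0.003, 0.093]), (0.37, [0.6, -0.106, 0.092])] 16.4917
```

View pics/flip3.png

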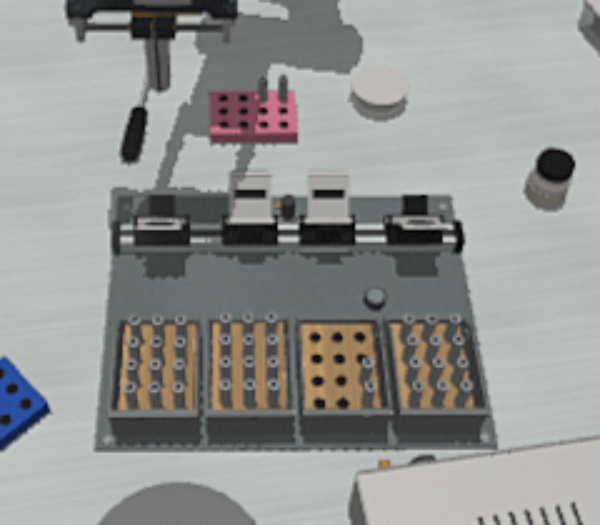

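View pics/flip2.png

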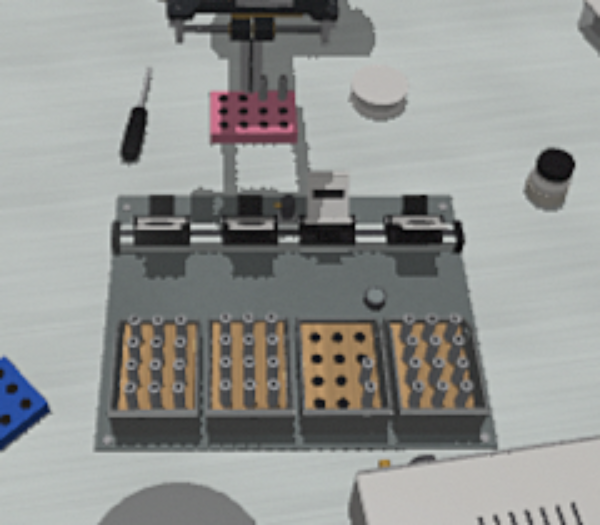

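After both flips, the tags at x≈162, 250 and 415 lean to the bins. The tag in front of the low bin (x≈328) still shows its bar. Pedestal, lens cell, posts and driver look unmoved, and the gripper is clear of everything.

```bash
python3 -c "
from h import *
print(telemetry.current_ee_pos(),telemetry.current_wrist_force(),r.sign_off())"
```

```text
the job is handed in; nothing more can be done
[0.48387222 0.01712858 0.20960252] [ 0.64052603 -0.96222089  0.28288828] None
```

I flipped the two wrong tags, the two on the right as seen from the robot, each with one slow push of the closed fingertips. The job is handed in at about 16.5 s of the 67 s allowed.

- **Tags:** The last picture shows the tags of the three full bins leaning to the bins. The tag of the low bin, second from the left, still leans to the robot with its bar up, as it did at the start. The detector put the flipped edges at about x = 0.60 and 0.61 m, z = 0.09 m, which fits the bin-side rest. It scored them low (0.37 and 0.46) and missed the leftmost tag's edge in that picture. I relied on the picture for that tag.
- **Forces and other things:** Wrist force readings before and after each push stayed near 1 N, and the 8 N guard never tripped. Nothing else in view appears to have moved. The ring mount was outside the cropped last picture, so I did not check it at the end.

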